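Set out a bronze group for its record photograph

TASK

Set out the bronze group in the black record tray for its photograph; the tray's front is the side with the white label. Put the lid on the three-legged ding so that it is seated, stand the beaker midway between the ding and the vase and in line with them, stand the bell straight in front of the vase, and lay the scale bar straight in front of the beaker, centred on it and parallel to the tray's front edge. Set each piece down on the foam (the lid on its vessel) without dropping it, clear of its neighbours, and leave the ding and the vase where they stand.

Things in the scene. Friction and masses are not known exactly. Their poses are not given: they have to be found in the camera images.
- record_tray: Black-framed tray lined with grey foam, 270 (x) by 372 (y) mm outside, walls 8 mm thick, 24 mm high, fixed. Origin: centre of its underside; the foam on which things stand is 10 mm above it. Its -x side is the front, towards the robot, with a white label strip in the middle of that wall; y runs along the front edge. It stands on the robot's left or right
- finds_tray: White enamel tray with a blue rim, 260 (x) by 316 (y) mm outside, walls 8 mm thick and 20 mm high, fixed, on the other side from the record tray. Origin: centre of its underside; floor 10 mm above it. The four pieces stand near the corners of a 120 (x) by 144 (y) mm rectangle; three small loose sherds, 6 mm high, lie along its middle line x = 0
- ding: Ding: greenish-brown bronze bowl on three legs, 92 mm across, open at the top, heavy (1.3 kg), standing in the record tray towards its left or right end, about 107 mm from the middle. Origin: centre of its underside, at the feet; z up. Rim 88 mm above the origin, mouth 82 mm wide inside; two upright ears at +y and -y reach 56 mm from the axis and 102 mm up
- vase: Dark bronze vase, round, 150 mm tall, belly 72 mm across, narrow neck with ring handles, heavy (1.1 kg), standing in the record tray at the other end from the ding, about 214 mm from it and level with it. Origin: centre of its foot; x and y parallel to those of the record tray
- lid: The ding's round greenish-brown bronze lid, 92 mm across, 0.16 kg, lying plug down. Origin: centre of the plug's underside. Plug 72 mm across, 8 mm high, goes inside the ding's rim with 5 mm to spare all round; seated, the flange rests on the rim, origin 80 mm above the ding's. Grip its upright knob on the axis: 18 mm across, 23 to 48 mm above the origin
- beaker: Straight-sided blue-green bronze beaker, open at the top, 48 mm across, 90 mm tall, about 0.24 kg, upright in the finds tray. Origin: centre of its underside. Round: it may be gripped from any side
- bell: Golden-brown bronze bell standing mouth down in the finds tray, about 0.28 kg, lip 50 mm across, body tapering from 44 mm across at 10 mm up to 41 mm at 44 mm up, loop on top up to 77 mm. Origin: centre of its underside. Grip the round body from any side, 10 to 44 mm up
- scale_bar: Photographic scale bar, black with two white bands on top, 100 mm long, 18 mm wide, 8 mm thick, 0.04 kg, lying flat in the finds tray. Origin: centre of its underside; x along its length, both ends alike
Mind the look-alikes: they are no part of the job. What is shaped like the lid but purple is not meant.

How it is judged:
By the outcome, as a careful person would: the job done as asked, in the order asked, and still so for the second after the job is handed in, with the robot touching nothing.
It also fails if it takes over 126 s, if anything falls off the work surface, if the arm or the gripper's body presses on something with over 40 N, if the wrist force passes 120 N, or if a joint passes its speed limit or range.

ROBOT

A 7-joint arm with a two-finger parallel gripper is mounted at the origin on the work surface. World frame = base frame: x ahead of the robot, y to its left, z up, the work surface at z = 0. Lengths are in m, angles in rad, forces in N, time in s.
With the tool pointing down it reaches from about 0.4 to 0.85 m from the base axis. Payload 4.5 kg.
Tool frame: the origin (TCP) lies midway between the tips of the shut fingers; the grasp point (between the pads) lies 19 mm behind it; z points along the fingers, y is the line along which they close (so a half turn about z gives the same grasp; the last joint's range is limited). The gripper opens to 88 mm and grips with 3 to 60 N. Pads are 18 mm wide; open, the fingers measure 123 mm over their backs; the gripper's body (75 mm by 187 mm) begins 45 mm behind the grasp point.
Start: joints at [-1.107, 0.689, -0.195, 1.565, 0.157, 0.902, -0.215], TCP at [0.26, 0.568, 0.239] pointing down, gripper open.
Joint ranges: [-3.01, 3.01], [-0.46, 2.08], [-1.47, 1.51], [0.13, 2.56], [-1, 4.14], [0.04, 2.09], [-2.66, 2.66]. Speed limits (rad/s): [2.57, 2.57, 3.14, 3.14, 3.14, 3.14, 3.14].

INTERFACE

Orientations are given as a unit quaternion [x, y, z, w].
In Python, from plant import * gives the robot as it stands.
- The arm moves only by the tool send_rows, never from a script. Its argument "targets" is a list of rows, each a list of 2 entries, a list of its own where there are three numbers: the shift along the tool's x, y, z in units of 0.3 m (1.0 is 0.3 m), then the turn, a rotation vector about the tool's x, y, z in units of pi rad (1.0 is pi rad). A call has 1 to 12 rows; each row is the pose to reach, as a shift and turn from the pose commanded when the call began, along the tool's axes at that moment, turning the shorter way round; what a row does not reach only later rows make up. A row lasts 1/8 s, in which the tool goes at most 62.5 mm and 10.7 degrees, less where a joint would pass 70% of its speed; a pose out of reach is approached as far as the arm can. A call with a number of a shift or a turn outside -1 to 1 is refused whole. A call with a gripper value outside its range is refused whole. "fingers" is the opening, from 0 (shut) to 1 (fully open), set as the call begins (left out, the last holds). The fingers move at their own pace and stop on an object; "newtons" is the grip in N (left out, the last holds). Time passes only in rows, so rows that repeat a pose let the fingers close. It gives the time, the measured TCP pose, the force, the opening and the grip force at its end, in the units of the state.
- get_state(): the state, without advancing time (a new reading comes with each control period).
- snapshot(name): name is "scene" or "top" or "wrist"; returns a dict with "img" (384x512x3 uint8, blue, green, red), "fx", "fy", "cx", "cy" (pixels), "cam_to_world" (4x4, takes a point from camera to world coordinates); the wrist camera has in their place "T_tool_cam" (4x4, takes a point from camera to tool coordinates, whose origin is the TCP and whose axes are the flange's). Camera axes: x right, y down, z forward; pixel columns grow to the right and rows downward; lengths in m; the calibration is good to about 2 mm. A picture is of the moment at which its call begins: read the wrist's pose just before it. There is no depth.
- finish_job(): hands the job in; it is judged then, once.
The state is a dict: "clock": time; "q": joint angles; "qd": joint speeds; "joint_torque": joint torques, N m; "tool_pos": TCP position; "eef_rot": TCP orientation; "contact_force": force on the tool from outside, world axes, zero at the start; "moment": the same for the moment, N m; "opening": opening from 0.0 (shut) to 1.0 (fully open); "finger_force": force on a finger pad.
Only numpy, scipy, OpenCV 4.12 (cv2) and the standard library are available. Lean on these libraries where they do the work, as an engineer would, in place of code of your own. Each camera call takes 0.05 s, during which the arm holds its last target. There are 200 camera calls.

## Working session

There is one attempt and no reset: what is moved stays moved. The work goes in short steps, Python scripts to look and compute and a tool call to move; the robot and the scene stay as the last step left them, time stands still between calls to the robot, and variables do not carry over. Pictures are saved under pics/ and viewed, at most 17 in all, crops included, and the job is handed in when it is done.

Besides the shell and the picture viewer there is one more tool, called after "Call:" as name([rows], argument=value, ...), one row to a line, values as JSON. send_rows: Moves the arm, as the interface text tells. Its arguments: {"type":"object","properties":{"targets":{"type":"array"},"fingers":{"type":"number"},"newtons":{"type":"number"}},"required":["targets"]}

```bash
ls; mkdir -p pics
python3 - <<'E'
from plant import *
import cv2,numpy as np
print(get_state())
for n in("scene","top"):
    s=snapshot(n);cv2.imwrite(f"pics/{n}0.png",s["img"]);print(n,s["fx"],s["cx"],s["cy"],np.round(s["cam_to_world"],4).tolist())
E
```

```text
pics
{'clock': 0.0, 'q': array([-1.10721002,  0.68998503, -0.19451703,  1.56636318,  0.15732474,
        0.90249558, -0.21511016]), 'qd': array([ 0.00066318, -0.00029947, -0.00229308, -0.00170971,  0.00154842,
        0.00176861,  0.00029951]), 'joint_torque': array([ 1.07655669e-04, -5.27546203e+01, -1.26692399e+00, -1.53429937e+01,
       -5.26827865e-02,  6.49723137e-03,  1.51770973e-04]), 'tool_pos': array([0.26020489, 0.56755206, 0.23790436]), 'eef_rot': array([ 2.13196882e-01,  9.77008817e-01, -9.20030320e-04, -1.22763460e-04]), 'contact_force': array([ 0.46004435,  0.16881972, -0.37892338]), 'moment': array([0.0564672 , 0.01244176, 0.03754625]), 'finger_force': 0.0, 'opening': 1.00452448755146}
scene 443.3615900060606 249.1159512604409 196.12978992767952 [[0.7398, 0.5349, -0.4081, 0.9284], [0.6728, -0.5955, 0.4391, -0.4369], [-0.0081, -0.5994, -0.8004, 0.9132], [0.0, 0.0, 0.0, 1.0]]
top 495.92007692624327 256.00524518321095 187.45587532603352 [[-0.0115, -0.9968, 0.0796, 0.358], [-0.9999, 0.0118, 0.004, 0.0727], [-0.0049, -0.0795, -0.9968, 1.3704], [0.0, 0.0, 0.0, 1.0]]
```

View pics/scene0.png

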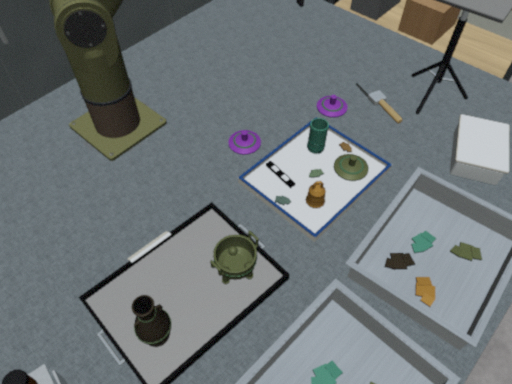

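View pics/top0.png

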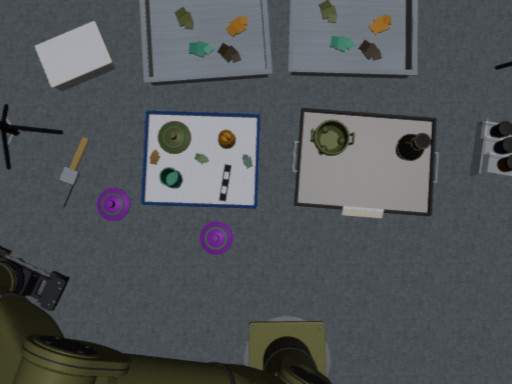

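The top view shows the finds tray on the left (+y), with the lid at (174,137), the bell at (227,139), the beaker at (171,178) and the scale bar at (225,183). The record tray is on the right, with the ding at (331,138), the vase at (412,147) and the label at (362,212). Lid candidates are the green-brown one at (174,137) in the finds tray and the purple ones at (113,204) and (216,238). The green-brown one is the one meant, because the purple ones are excluded by the task.

```bash
cat > h.py <<'E'
from plant import *
import cv2,numpy as np
from scipy.spatial.transform import Rotation as R
def grab(n):
    st=get_state();s=snapshot(n)
    if n=="wrist":
        T=np.eye(4);T[:3,:3]=R.from_quat(st["eef_rot"]).as_matrix();T[:3,3]=st["tool_pos"]
        s["cam_to_world"]=T@s["T_tool_cam"]
    return s
def cast(s,uv,z):
    uv=np.atleast_2d(np.asarray(uv,float)).reshape(-1,2)
    T=np.asarray(s["cam_to_world"])
    d=np.c_[(uv[:,0]-s["cx"])/s["fx"],(uv[:,1]-s["cy"])/s["fy"],np.ones(len(uv))]@T[:3,:3].T
    return (T[:3,3]+d*((z-T[2,3])/d[:,2])[:,None])[:,:2]
def proj(s,p):
    T=np.linalg.inv(s["cam_to_world"]);c=T[:3,:3]@np.asarray(p,float)+T[:3,3]
    return np.array([s["fx"]*c[0]/c[2]+s["cx"],s["fy"]*c[1]/c[2]+s["cy"]])
def rect(p):
    c,(w,h),a=cv2.minAreaRect(np.asarray(p,np.float32)*1000);
    return np.array(c)/1000,w,h,a
def go(pos,yaw=None):
    """shift (units) and turn for target TCP pos, tool down, closing line (tool y) at world yaw"""
    st=get_state();r=R.from_quat(st["eef_rot"]);M=r.as_matrix()
    sh=M.T@(np.asarray(pos)-st["tool_pos"])/0.3
    y=M[:2,1];cur=np.arctan2(y[1],y[0])
    if yaw is None: yaw=cur
    d=(yaw-cur+np.pi/2)%np.pi-np.pi/2; t=cur+d
    Y=np.array([np.cos(t),np.sin(t),0]);Z=np.array([0,0,-1]);X=np.cross(Y,Z)
    rv=(r.inv()*R.from_matrix(np.c_[X,Y,Z])).as_rotvec()/np.pi
    print("shift",sh.round(4),"turn",rv.round(4),"pos",st["tool_pos"].round(4),"yaw",round(cur,3),"q7",round(st["q"][6],2),"t",round(st["clock"],2),"F",st["contact_force"].round(1),"op",round(st["opening"],3))
E
python3 - <<'E'
from h import *
s=grab("top");im=s["img"];hsv=cv2.cvtColor(im,cv2.COLOR_BGR2HSV)
def cc(m,lo=30,roi=None):
    if roi: k=np.zeros_like(m);k[roi[1]:roi[3],roi[0]:roi[2]]=1;m=m*k
    c,_=cv2.findContours(m,cv2.RETR_EXTERNAL,cv2.CHAIN_APPROX_NONE);return [x for x in c if cv2.contourArea(x)>lo]
blue=cv2.inRange(hsv,(105,120,40),(125,255,255))
for c in cc(blue,2000,(130,100,275,220)): print("finds",rect(cast(s,c,.02)))
dark=cv2.inRange(im,(0,0,0),(40,40,40))
for c in cc(dark,2000,(285,95,450,225)): print("rec",rect(cast(s,c,.024)))
for z in(.01,.1): pass
roi=(148,116,256,204)
nw=((hsv[...,1]>70)|(hsv[...,2]<90)).astype(np.uint8)*255
for c in cc(nw,30,roi):
    m=c.reshape(-1,2);mm=np.zeros(im.shape[:2],np.uint8);cv2.drawContours(mm,[c],-1,1,-1)
    print(m.min(0),m.max(0),cv2.contourArea(c),cast(s,m.mean(0),.01).round(3),[int(v) for v in cv2.mean(hsv,mm)[:3]])
E
```

```text
finds (array([0.54743787, 0.22955252]), 315.8705139160156, 260.3216247558594, 87.38803100585938)
[222 179] [228 186] 31.5 [[0.482 0.163]] [71, 8, 47]
[160 168] [181 187] 314.0 [[0.496 0.313]] [80, 132, 70]
[224 165] [230 172] 30.5 [[0.521 0.157]] [68, 9, 48]
[150 150] [158 163] 68.0 [[0.554 0.36 ]] [17, 133, 107]
[218 130] [234 148] 221.5 [[0.603 0.16 ]] [17, 186, 94]
[158 121] [190 153] 763.0 [[0.61  0.304]] [39, 94, 74]
```

Run:
```python
from h import *
s=grab("wrist");print({k:np.round(v,3).tolist() for k,v in s.items() if k!="img"})
t=grab("top")["img"]
a=cv2.resize(t[95:250,95:280],None,fx=3,fy=3,interpolation=cv2.INTER_CUBIC)
cv2.imwrite("pics/crop1.png",a)
```

```text
{'fx': 299.233, 'fy': 299.233, 'cx': 256.186, 'cy': 189.351, 'T_tool_cam': [[0.0, -0.967, -0.256, 0.066], [1.0, 0.0, 0.0, 0.001], [-0.0, -0.256, 0.967, -0.146], [0.0, 0.0, 0.0, 1.0]], 'cam_to_world': [[0.417, 0.879, 0.232, 0.201], [0.909, -0.402, -0.108, 0.596], [-0.001, 0.256, -0.967, 0.384], [0.0, 0.0, 0.0, 1.0]]}
```

View pics/crop1.png

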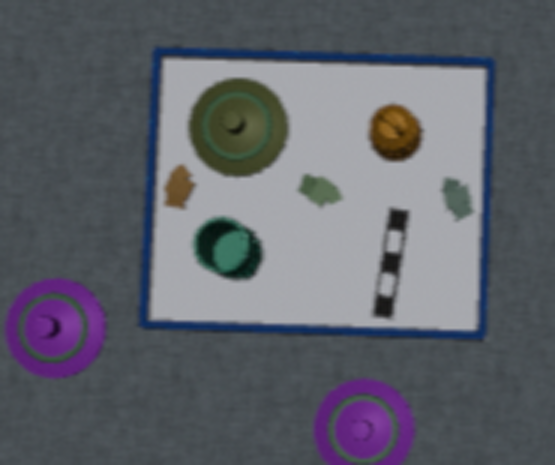

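The crop confirms the green-brown lid at crop (238,128), with a plain purple lid at (55,328) and another at (363,428). I'll go over the finds tray for a closer wrist look.

Run:
```python
from h import *
go([.5,.23,.25],np.radians(90))
s=grab("top");im=s["img"];hsv=cv2.cvtColor(im,cv2.COLOR_BGR2HSV)
print(im[155,296:304].tolist(),im[160,430:440].tolist(),im[105:115,390].tolist())
k=np.zeros(im.shape[:2],np.uint8);k[100:222,290:445]=255
foam=cv2.inRange(im,(95,95,95),(255,255,255))&k
c,_=cv2.findContours(foam,cv2.RETR_EXTERNAL,cv2.CHAIN_APPROX_NONE);c=max(c,key=cv2.contourArea)
h=cv2.convexHull(c); 
for z in(.01,.024): print("foam",rect(cast(s,h,z)))
```

```text
shift [-1.1956 -0.6911 -0.0383] turn [-0.0002 -0.     -0.1368] pos [0.2603 0.5679 0.2383] yaw 1.141 q7 -0.22 t 0.25 F [ 0.1  0.7 -0.4] op 0.996
[[87, 82, 76], [67, 63, 59], [39, 38, 37], [38, 39, 40], [60, 61, 62], [110, 109, 112], [138, 139, 140], [141, 142, 144]] [[58, 58, 59], [25, 25, 25], [32, 33, 33], [39, 38, 40], [58, 55, 53], [71, 68, 64], [101, 94, 88], [118, 110, 103], [102, 97, 90], [87, 83, 77]] [[78, 75, 69], [82, 78, 71], [85, 81, 74], [84, 81, 74], [86, 82, 76], [88, 83, 77], [87, 82, 76], [83, 78, 72], [79, 75, 69], [59, 57, 54]]
foam (array([ 0.52207166, -0.22187643]), 355.6575927734375, 279.2146911621094, 84.80552673339844)
foam (array([ 0.52038367, -0.21884531]), 351.99761962890625, 276.3414001464844, 84.80554962158203)
```

Call:
send_rows([
  [[-0.2,-0.12,0],[0,0,-0.05]],
  [[-0.4,-0.23,0],[0,0,-0.1]],
  [[-0.6,-0.34,-0.02],[0,0,-0.137]],
  [[-0.8,-0.46,-0.03],[0,0,-0.137]],
  [[-1.0,-0.58,-0.04],[0,0,-0.137]],
  [[-1.0,-0.69,-0.04],[0,0,-0.137]],
  [[-1.0,-0.69,-0.04],[0,0,-0.137]],
  [[-1.0,-0.69,-0.04],[0,0,-0.137]],
], fingers=0.6)

```text
clock: 1.3
tool_pos: [0.4469, 0.2556, 0.251]
eef_rot: [-0.0, 1.0, 0.001, 0.0]
contact_force: [0.0, 0.7, -0.2]
opening: 0.599
finger_force: 0.0
```

Run:
```python
from h import *
go([.5,.23,.25],np.radians(90))
s=grab("wrist");cv2.imwrite("pics/w1.png",s["img"]);np.save("w1.npy",s,allow_pickle=True)
```

```text
shift [-0.177  -0.0856  0.0032] turn [0.0004 0.0001 0.0002] pos [0.4469 0.2556 0.251 ] yaw 1.571 q7 0.68 t 1.3 F [ 0.   0.7 -0.2] op 0.599
```

View pics/w1.png

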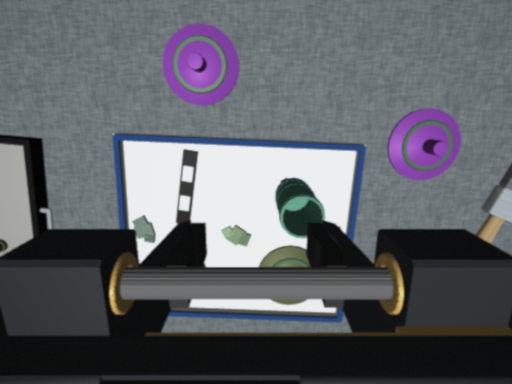

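The wrist view shows the tray with its bar at (187,187) and beaker at (300,205). The lid at (290,275) is half hidden by the gripper, so I'll move further ahead for a clear view.

Call:
send_rows([
  [[-0.2,-0.04,-0.03],[0,0,0]],
  [[-0.4,-0.08,-0.06],[0,0,0]],
  [[-0.6,-0.08,-0.1],[0,0,0]],
  [[-0.63,-0.08,-0.1],[0,0,0]],
  [[-0.63,-0.08,-0.1],[0,0,0]],
])

```text
clock: 1.98
tool_pos: [0.6348, 0.2331, 0.2798]
eef_rot: [-0.002, 1.0, 0.0, -0.001]
contact_force: [-0.9, 0.1, 0.3]
opening: 0.6
finger_force: 0.0
```

Run:
```python
from h import *
go([.62,.23,.28])
s=grab("wrist");im=s["img"];cv2.imwrite("pics/w2.png",im);np.save("w2.npy",s,allow_pickle=True)
hsv=cv2.cvtColor(im,cv2.COLOR_BGR2HSV)
blue=cv2.inRange(hsv,(105,120,40),(125,255,255))
y,x=np.nonzero(blue);print(x.min(),x.max(),y.min(),y.max())
```

```text
shift [ 0.0495 -0.0101 -0.0006] turn [ 0.0002 -0.0006  0.    ] pos [0.6348 0.2331 0.2798] yaw 1.574 q7 0.94 t 1.98 F [-0.9  0.1  0.3] op 0.6
126 388 0 193
```

View pics/w2.png

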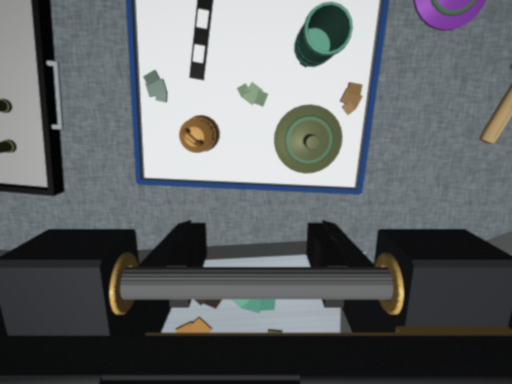

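The wrist view is clear, with the lid at (308,140), bell at (199,134), beaker at (323,35) and bar at (201,40). I'll measure the pieces from it now.

Run:
```python
from h import *
s=np.load("w2.npy",allow_pickle=True).item();im=s["img"];hsv=cv2.cvtColor(im,cv2.COLOR_BGR2HSV)
m=((hsv[...,1]>70)|(hsv[...,2]<90)).astype(np.uint8)
def blob(x0,y0,x1,y1):
    k=np.zeros_like(m);k[y0:y1,x0:x1]=m[y0:y1,x0:x1]
    c,_=cv2.findContours(k,cv2.RETR_EXTERNAL,cv2.CHAIN_APPROX_NONE);return max(c,key=cv2.contourArea).reshape(-1,2)
def circ(p):
    c,r=cv2.minEnclosingCircle((p*1000).astype(np.float32)); A=np.c_[2*p,np.ones(len(p))];w=np.linalg.lstsq(A,(p**2).sum(1),rcond=None)[0]
    return w[:2].round(4),"d",round(2e3*np.sqrt(w[2]+w[:2]@w[:2]),1)
for n,b,z in(("lid",(265,95,350,180),.022),("bell",(170,105,230,160),.015),("bell",(170,105,230,160),.02)): print(n,circ(cast(s,blob(*b),z)))
g=cv2.GaussianBlur(im,(3,3),0)[125:158,295:330]
p=cast(s,[[312,142]],.058);print("knob~",p)
# beaker rim: upper-right arc
b=blob(285,0,358,75);pts=cast(s,b,.10);
k=b[(b[:,1]>1)];e=cast(s,k,.10)
# rim ellipse: keep points on the side away from the foot
d=e-e.mean(0);q=e[(k[:,0]>330)|(k[:,1]<20)];print("beaker rim",circ(q),len(q)); 
q=cast(s,k[(k[:,1]>52)&(k[:,0]<325)],.01);print("foot arc",circ(q),len(q))
bar=blob(185,0,216,85)
dk=(hsv[...,2]<90).astype(np.uint8)
r=np.argwhere(cv2.GaussianBlur(hsv[...,2],(1,1),0)[0:85,180:220]<90)[:,::-1]+[180,0]
pts=cast(s,r,.018);print("bar",rect(pts),pts.min(0),pts.max(0))
cv2.imwrite("pics/w2c.png",cv2.resize(im[90:190,250:360],None,fx=5,fy=5))
t=grab("top");im=t["img"];hsv=cv2.cvtColor(im,cv2.COLOR_BGR2HSV)
```

```text
lid (array([0.6061, 0.3027]), 'd', np.float64(85.5))
bell (array([0.6004, 0.1562]), 'd', np.float64(49.1))
bell (array([0.6001, 0.1572]), 'd', np.float64(48.5))
knob~ [[0.60624227 0.30200641]]
beaker rim (array([0.4911, 0.3041]), 'd', np.float64(45.6)) 91
foot arc (array([0.492 , 0.3045]), 'd', np.float64(41.3)) 34
bar (array([0.4839321 , 0.16429109]), 17.199487686157227, 91.09544372558594, 80.72967529296875) [0.44035352 0.14889285] [0.52916072 0.18004814]
```

Run:
```python
from h import *
go([.606,.3025,.038],np.pi/2)
```

```text
shift [0.0896 0.2323 0.8079] turn [ 0.0001 -0.0007  0.0013] pos [0.6337 0.2329 0.2803] yaw 1.575 q7 0.94 t 2.08 F [ 0.8 -0.1  0.3] op 0.598
```

Call:
send_rows([
  [[0.05,0.12,0.08],[0,0,0]],
  [[0.09,0.232,0.24],[0,0,0]],
  [[0.09,0.232,0.4],[0,0,0]],
  [[0.09,0.232,0.55],[0,0,0]],
  [[0.09,0.232,0.65],[0,0,0]],
  [[0.09,0.232,0.65],[0,0,0]],
  [[0.09,0.232,0.65],[0,0,0]],
])

```text
clock: 2.95
tool_pos: [0.6089, 0.3018, 0.0874]
eef_rot: [-0.001, 1.0, 0.001, 0.001]
contact_force: [0.4, 1.0, -0.4]
opening: 0.602
finger_force: 0.0
```

Run:
```python
from h import *
go([.606,.3025,.038],np.pi/2)
```

```text
shift [0.0098 0.0023 0.1647] turn [0.0005 0.0005 0.0005] pos [0.6089 0.3018 0.0874] yaw 1.572 q7 0.75 t 2.95 F [ 0.4  1.  -0.4] op 0.602
```

Call:
send_rows([
  [[0.01,0.002,0.06],[0,0,0]],
  [[0.01,0.002,0.12],[0,0,0]],
  [[0.01,0.002,0.164],[0,0,0]],
  [[0.01,0.002,0.164],[0,0,0]],
  [[0.01,0.002,0.164],[0,0,0]],
])

```text
clock: 3.58
tool_pos: [0.6061, 0.3015, 0.0366]
eef_rot: [-0.0, 1.0, 0.0, 0.0]
contact_force: [-0.6, 0.6, -0.6]
opening: 0.601
finger_force: 0.0
```

Call:
send_rows([
  [[0,0,0],[0,0,0]],
  [[0,0,0],[0,0,0]],
  [[0,0,0],[0,0,0]],
  [[0,0,0],[0,0,0]],
  [[0,0,0],[0,0,0]],
  [[0,0,0],[0,0,0]],
], fingers=0.0, newtons=25)

```text
clock: 4.32
tool_pos: [0.6059, 0.3015, 0.0367]
eef_rot: [-0.0, 1.0, 0.0, 0.0]
contact_force: [-0.4, 0.3, 1.4]
opening: 0.191
finger_force: 25.0
```

Call:
send_rows([
  [[0,0,-0.03],[0,0,0]],
  [[0,0,-0.15],[0,0,0]],
  [[0,0,-0.3],[0,0,0]],
  [[0,0,-0.45],[0,0,0]],
  [[0,0,-0.6],[0,0,0]],
  [[0,0,-0.6],[0,0,0]],
  [[0,0,-0.6],[0,0,0]],
])

```text
clock: 5.2
tool_pos: [0.6052, 0.3007, 0.2158]
eef_rot: [-0.0, 1.0, -0.001, -0.001]
contact_force: [0.2, 0.1, -1.3]
opening: 0.197
finger_force: 25.0
```

Run:
```python
from h import *
go([.62,-.02,.24],np.pi/2)
go([.62,-.22,.24],np.pi/2)
```

```text
shift [-0.0485 -1.069  -0.0793] turn [-0.0004 -0.0004  0.0002] pos [0.6052 0.3007 0.2158] yaw 1.571 q7 0.8 t 5.2 F [ 0.2  0.1 -1.3] op 0.197
shift [-0.048  -1.7357 -0.0786] turn [-0.0004 -0.0004  0.0002] pos [0.6052 0.3007 0.2158] yaw 1.571 q7 0.8 t 5.2 F [ 0.2  0.1 -1.3] op 0.197
```

Call:
send_rows([
  [[-0.03,-0.1,-0.04],[0,0,0]],
  [[-0.06,-0.28,-0.1],[0,0,0]],
  [[-0.1,-0.46,-0.16],[0,0,0]],
  [[-0.14,-0.64,-0.22],[0,0,0]],
  [[-0.17,-0.82,-0.28],[0,0,0]],
  [[-0.18,-1.0,-0.28],[0,0,0]],
])

```text
clock: 5.95
tool_pos: [0.6603, -0.0006, 0.2999]
eef_rot: [-0.0, 1.0, 0.0, -0.0]
contact_force: [0.4, -0.5, -2.5]
opening: 0.188
finger_force: 25.0
```

Call:
send_rows([
  [[0,-0.15,0],[0,0,0]],
  [[0,-0.3,0],[0,0,0]],
  [[0,-0.45,0],[0,0,0]],
  [[0,-0.6,0],[0,0,0]],
  [[0,-0.67,0],[0,0,0]],
  [[0,-0.67,0],[0,0,0]],
  [[0,-0.67,0],[0,0,0]],
])

```text
clock: 6.82
tool_pos: [0.6604, -0.1963, 0.3001]
eef_rot: [-0.002, 1.0, 0.001, -0.0]
contact_force: [-0.3, 0.7, -1.3]
opening: 0.196
finger_force: 25.0
```

Run:
```python
from h import *
go([.66,-.2,.3],np.pi/2)
s=grab("wrist");im=s["img"];cv2.imwrite("pics/w3.png",im);np.save("w3.npy",s,allow_pickle=True)
```

```text
shift [ 0.0015 -0.0123  0.0003] turn [ 0.0009 -0.0002  0.0013] pos [ 0.6604 -0.1963  0.3001] yaw 1.575 q7 1.58 t 6.83 F [-0.3  0.7 -1.3] op 0.196
```

View pics/w3.png

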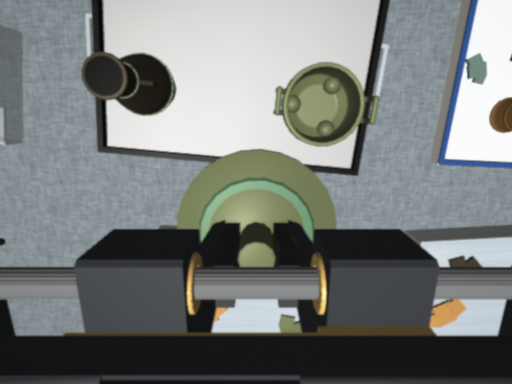

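The wrist view shows the ding at (324,104), the vase mouth at (105,75) and foot near (148,85), the tray's back wall running from (98,150) to (357,170), and the held lid at the bottom centre. Now I'll measure these.

```bash
cat > fit.py <<'E'
from h import *
from scipy.optimize import least_squares
def circ(p,r=None):
    c0=p.mean(0)
    if r: f=least_squares(lambda v:np.hypot(*(p-v).T)-r,c0,loss="soft_l1",f_scale=.001);return f.x.round(4),"rms",round(1e3*np.sqrt(np.mean(f.fun**2)),1)
    f=least_squares(lambda v:np.hypot(*(p-v[:2]).T)-v[2],[*c0,.03],loss="soft_l1",f_scale=.001);return f.x[:2].round(4),"d",round(2e3*f.x[2],1)
def blob(m,x0,y0,x1,y1):
    k=np.zeros_like(m);k[y0:y1,x0:x1]=m[y0:y1,x0:x1]
    c,_=cv2.findContours(k,cv2.RETR_EXTERNAL,cv2.CHAIN_APPROX_NONE);return max(c,key=cv2.contourArea).reshape(-1,2)
def edge(s,P,z):
    p=cast(s,P,z);vx,vy,x,y=cv2.fitLine(p.astype(np.float32),cv2.DIST_HUBER,0,.01,.01).ravel();return np.array([x,y]).round(4),round(np.degrees(np.arctan2(vy,vx))%180,2)
E
python3 - <<'E'
from fit import *
s=np.load("w3.npy",allow_pickle=True).item();im=s["img"];hsv=cv2.cvtColor(im,cv2.COLOR_BGR2HSV)
m=((hsv[...,1]>60)|(hsv[...,2]<70)).astype(np.uint8)
b=blob(m,262,50,376,149);b=b[(b[:,0]>290)&(b[:,0]<358)&(b[:,1]<147)]
for z in(.098,): print("ding",circ(cast(s,b,z)))
# lid arc
b=blob(m,170,145,345,228);b=b[(b[:,1]<215)&(b[:,1]>146)]
for dz in(.008,.012): print("lid",circ(cast(s,b,s_z:=0.3001-.0267+dz),.046),circ(cast(s,b,s_z)))
# vase
v=blob(m,70,40,185,130);print("vase box",v.min(0),v.max(0))
a=v[(v[:,0]<112)];print("mouth",circ(cast(s,a,.16)))
a=v[(v[:,0]>150)]
for z in(.06,.07,.08): print("belly",z,circ(cast(s,a,z),.036),circ(cast(s,a,z)))
# tray: foam region edges (inner top edge of walls) and outer edges
g=cv2.cvtColor(im,cv2.COLOR_BGR2GRAY)
def prof(line,lo,ax): pass
L=[];Rr=[];B=[]
for y in range(5,40):   # outer left: floor->black, scanning right
    r=g[y].astype(int);i=np.where(r[85:120]<45)[0];L.append([85+i[0],y]) if len(i) else 0
    i=np.where(r[350:392]<45)[0];Rr.append([350+i[-1],y]) if len(i) else 0
for x in list(range(110,180)):
    c=g[:,x].astype(int);i=np.where(c[140:175]<45)[0];B.append([x,140+i[-1]]) if len(i) else 0
for y in range(110,145):
    pass
for n,P in(("L",L),("R",Rr),("B",B)): print(n,edge(s,np.array(P,float),.024 if n!="B" else .024),P[0],P[-1])
E
```

```text
ding (array([ 0.5891, -0.1201]), 'd', np.float64(87.9))
lid (array([ 0.5951, -0.1902]), 'rms', np.float64(11.7)) (array([ 0.6223, -0.1936]), 'd', np.float64(59.0))
lid (array([ 0.5938, -0.1903]), 'rms', np.float64(11.4)) (array([ 0.6216, -0.1937]), 'd', np.float64(57.5))
vase box [116  54] [171 113]fit.py:4: RuntimeWarning: Mean of empty slice.
  c0=p.mean(0)
  ret = um.true_divide(
Traceback (most recent call last):
  File "fit.py", line 6, in circ
    f=least_squares(lambda v:np.hypot(*(p-v[:2]).T)-v[2],[*c0,.03],loss="soft_l1",f_scale=.001);return f.x[:2].round(4),"d",round(2e3*f.x[2],1)
ValueError: Initial guess is outside of provided bounds
```

Run:
```python
from fit import *
s=np.load("w3.npy",allow_pickle=True).item();im=s["img"];hsv=cv2.cvtColor(im,cv2.COLOR_BGR2HSV)
m=((hsv[...,1]>80)&(hsv[...,2]>60)&(hsv[...,0]<60)).astype(np.uint8)
b=blob(m,170,140,345,228);b=b[(b[:,1]<215)]
for dz in(.008,.012): print("lid",circ(cast(s,b,z:=0.3001-.0267+dz),.046),circ(cast(s,b,z)))
g=cv2.cvtColor(im,cv2.COLOR_BGR2GRAY)
L=[];Rr=[];B=[]
for y in range(5,40):
    i=np.where(g[y,85:120]<50)[0];L.append([85+i[0],y]) if len(i) else 0
    i=np.where(g[y,350:392]<50)[0];Rr.append([350+i[-1],y]) if len(i) else 0
for x in range(110,180):
    i=np.where(g[135:175,x]<50)[0];B.append([x,135+i[-1]]) if len(i) else 0
for n,P in(("L",L),("R",Rr),("B",B)): print(n,edge(s,np.array(P,float),.024),P[0],P[-1])
cv2.imwrite("pics/w3c.png",cv2.resize(im[20:180,70:240],None,fx=4,fy=3.5,interpolation=cv2.INTER_CUBIC)[:600])
```

```text
Traceback (most recent call last):
  File "fit.py", line 9, in blob
    c,_=cv2.findContours(k,cv2.RETR_EXTERNAL,cv2.CHAIN_APPROX_NONE);return max(c,key=cv2.contourArea).reshape(-1,2)
                                                                           ~~~^^^^^^^^^^^^^^^^^^^^^^^
ValueError: max() iterable argument is empty
```

Run:
```python
from fit import *
s=np.load("w3.npy",allow_pickle=True).item();im=s["img"];hsv=cv2.cvtColor(im,cv2.COLOR_BGR2HSV)
print(hsv[165,[250,262,275]].tolist(),hsv[200,185:195].tolist(),hsv[180,[160,165,170]].tolist())
m=((hsv[...,1]>55)&(hsv[...,0]<60)&(hsv[...,2]>40)).astype(np.uint8)
b=blob(m,170,140,345,228);b=b[(b[:,1]<215)]
for dz in(.008,.012): print("lid",circ(cast(s,b,z:=0.3001-.0267+dz),.046),circ(cast(s,b,z)))
g=cv2.cvtColor(im,cv2.COLOR_BGR2GRAY)
L=[];Rr=[];B=[]
for y in range(5,40):
    i=np.where(g[y,85:120]<50)[0];L.append([85+i[0],y]) if len(i) else 0
    i=np.where(g[y,350:392]<50)[0];Rr.append([350+i[-1],y]) if len(i) else 0
for x in range(110,180):
    i=np.where(g[135:175,x]<50)[0];B.append([x,135+i[-1]]) if len(i) else 0
for n,P in(("L",L),("R",Rr),("B",B)): print(n,edge(s,np.array(P,float),.024),P[0],P[-1])
cv2.imwrite("pics/w3c.png",cv2.resize(im[20:180,70:240],None,fx=4,fy=3.5,interpolation=cv2.INTER_CUBIC)[:600])
```

```text
[[36, 73, 133], [36, 73, 132], [36, 75, 129]] [[36, 76, 130], [36, 75, 130], [36, 76, 131], [36, 76, 131], [36, 76, 131], [37, 75, 132], [36, 74, 131], [36, 75, 132], [36, 75, 132], [36, 75, 132]] [[99, 24, 147], [99, 23, 154], [100, 25, 156]]
lid (array([ 0.6635, -0.1955]), 'rms', np.float64(8.6)) (array([ 0.6628, -0.1955]), 'd', np.float64(91.1))
lid (array([ 0.6635, -0.1955]), 'rms', np.float64(8.3)) (array([ 0.6612, -0.1955]), 'd', np.float64(88.8))
L (array([ 0.4852, -0.4019], dtype=float32), np.float32(174.87)) [np.int64(93), 5] [np.int64(94), 39]
R (array([ 0.4894, -0.0334], dtype=float32), np.float32(174.75)) [np.int64(387), 5] [np.int64(381), 39]
B (array([ 0.647, -0.389], dtype=float32), np.float32(42.7)) [118, np.int64(148)] [118, np.int64(148)]
```

View pics/w3c.png

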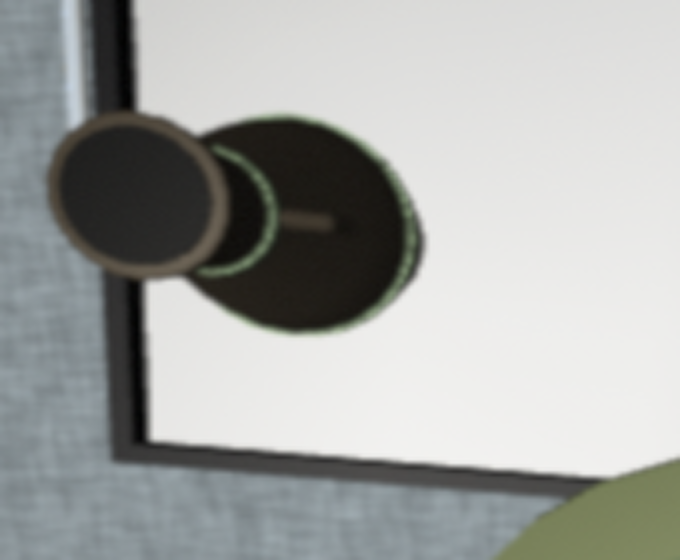

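The crop shows the vase mouth at full-image (104.4,75.6), its belly behind it, and the tray's left and back walls.

Run:
```python
from fit import *
s=np.load("w3.npy",allow_pickle=True).item();im=s["img"];hsv=cv2.cvtColor(im,cv2.COLOR_BGR2HSV)
c=cast(s,[[104.4,75.6],[82.2,75.6],[126.8,75.6]],.16);print("mouth",c.round(4))
v=blob(((hsv[...,2]<110)).astype(np.uint8),112,40,185,130);v=v[(v[:,0]>128)&(v[:,0]<184)]
for z in(.06,.075,.09): print("belly",z,circ(cast(s,v,z),.036),circ(cast(s,v,z)))
y=np.radians(84.8);print("pred vase",np.array([.5891,-.1201])-.214*np.array([np.cos(y),np.sin(y)]))
t=grab("top");im=t["img"];hsv=cv2.cvtColor(im,cv2.COLOR_BGR2HSV)
m=((hsv[...,1]>60)).astype(np.uint8);b=blob(m,308,112,356,165)
b=b[(b[:,0]>316)&(b[:,0]<346)];print("top ding",circ(cast(t,b,.098)),b.min(0),b.max(0))
go([.589,-.120,.16],np.pi/2)
```

```text
mouth [[ 0.5655 -0.3317]
 [ 0.5655 -0.3516]
 [ 0.5654 -0.3117]]
belly 0.06 (array([ 0.5654, -0.3339]), 'rms', np.float64(1.6)) (array([ 0.5654, -0.3326]), 'd', np.float64(69.4))
belly 0.075 (array([ 0.5669, -0.3302]), 'rms', np.float64(2.3)) (array([ 0.5666, -0.3273]), 'd', np.float64(66.7))
belly 0.09 (array([ 0.5681, -0.3266]), 'rms', np.float64(3.1)) (array([ 0.5677, -0.322 ]), 'd', np.float64(64.0))
pred vase [ 0.56970463 -0.33321926]
top ding (array([ 0.5883, -0.1185]), 'd', np.float64(88.4)) [317 120] [345 154]
shift [0.2375 0.2552 0.469 ] turn [0.0006 0.     0.0014] pos [ 0.6606 -0.1965  0.3005] yaw 1.575 q7 1.58 t 6.92 F [ 0.4  0.1 -1.4] op 0.196
```

Call:
send_rows([
  [[0.1,0.1,0],[0,0,0]],
  [[0.2,0.22,0.05],[0,0,0]],
  [[0.241,0.255,0.2],[0,0,0]],
  [[0.241,0.255,0.35],[0,0,0]],
  [[0.241,0.255,0.46],[0,0,0]],
  [[0.241,0.255,0.46],[0,0,0]],
  [[0.241,0.255,0.46],[0,0,0]],
  [[0.241,0.255,0.46],[0,0,0]],
])

```text
clock: 7.92
tool_pos: [0.5891, -0.1229, 0.1643]
eef_rot: [-0.0, 1.0, -0.0, 0.002]
contact_force: [-0.7, 0.5, -1.2]
opening: 0.196
finger_force: 25.0
```

Run:
```python
from h import *
go([.588,-.120,.1165],np.pi/2)
s=grab("scene");cv2.imwrite("pics/s2.png",cv2.resize(s["img"][190:330,150:330],None,fx=4,fy=4))
```

```text
shift [0.0043 0.0099 0.1594] turn [-0.0001  0.0011  0.0003] pos [ 0.5891 -0.1229  0.1643] yaw 1.572 q7 1.36 t 7.92 F [-0.7  0.5 -1.2] op 0.196
```

View pics/s2.png

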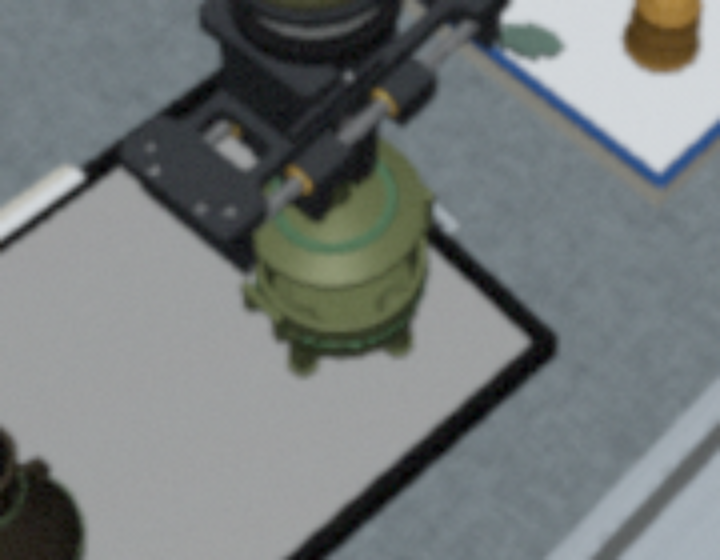

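The crop shows the lid over the ding at (340,240) and centred on it. I'll lower it gently.

Call:
send_rows([
  [[0.005,0.01,0.05],[0,0,0]],
  [[0.005,0.01,0.09],[0,0,0]],
  [[0.005,0.01,0.12],[0,0,0]],
  [[0.005,0.01,0.14],[0,0,0]],
  [[0.005,0.01,0.15],[0,0,0]],
  [[0.005,0.01,0.155],[0,0,0]],
  [[0.005,0.01,0.158],[0,0,0]],
  [[0.005,0.01,0.158],[0,0,0]],
])

```text
clock: 8.98
tool_pos: [0.5864, -0.1202, 0.117]
eef_rot: [-0.0, 1.0, -0.0, 0.0]
contact_force: [-3.7, -0.2, 12.4]
opening: 0.193
finger_force: 25.0
```

Call:
send_rows([
  [[0,0,-0.002],[0,0,0]],
  [[0,0,-0.003],[0,0,0]],
  [[0,0,-0.003],[0,0,0]],
])

```text
clock: 9.35
tool_pos: [0.5863, -0.1202, 0.117]
eef_rot: [-0.0, 1.0, -0.0, 0.0]
contact_force: [-3.2, 0.3, 7.5]
opening: 0.195
finger_force: 25.0
```

Call:
send_rows([
  [[0,0,0],[0,0,0]],
  [[0,0,0],[0,0,0]],
  [[0,0,0],[0,0,0]],
  [[0,0,-0.1],[0,0,0]],
  [[0,0,-0.25],[0,0,0]],
  [[0,0,-0.42],[0,0,0]],
  [[0.05,0.1,-0.5],[0,0,0]],
  [[0.1,0.28,-0.55],[0,0,0]],
  [[0.15,0.47,-0.55],[0,0,0]],
  [[0.17,0.65,-0.55],[0,0,0]],
  [[0.17,0.83,-0.55],[0,0,0]],
  [[0.17,1.0,-0.55],[0,0,0]],
], fingers=0.6)

```text
clock: 10.85
tool_pos: [0.5349, 0.1816, 0.2811]
eef_rot: [-0.001, 1.0, 0.0, 0.0]
contact_force: [0.3, -0.0, -0.2]
opening: 0.6
finger_force: 0.0
```

Run:
```python
from fit import *
go([.56,.24,.28],np.pi/2)
t=grab("top");im=t["img"];hsv=cv2.cvtColor(im,cv2.COLOR_BGR2HSV)
m=((hsv[...,1]>60)).astype(np.uint8);b=blob(m,308,112,356,165)
b=b[(b[:,0]>316)&(b[:,0]<346)];print("lid top",circ(cast(t,b,.1)),b.min(0),b.max(0))
cv2.imwrite("pics/t3.png",cv2.resize(im[95:225,290:445],None,fx=5,fy=4.5)[:600,:800])
```

```text
shift [-0.0838  0.1945  0.0037] turn [0.     0.0001 0.0003] pos [0.5349 0.1816 0.2811] yaw 1.572 q7 0.9 t 10.85 F [ 0.3 -0.  -0.2] op 0.6
lid top (array([ 0.5877, -0.1188]), 'd', np.float64(88.7)) [317 120] [345 154]
```

View pics/t3.png

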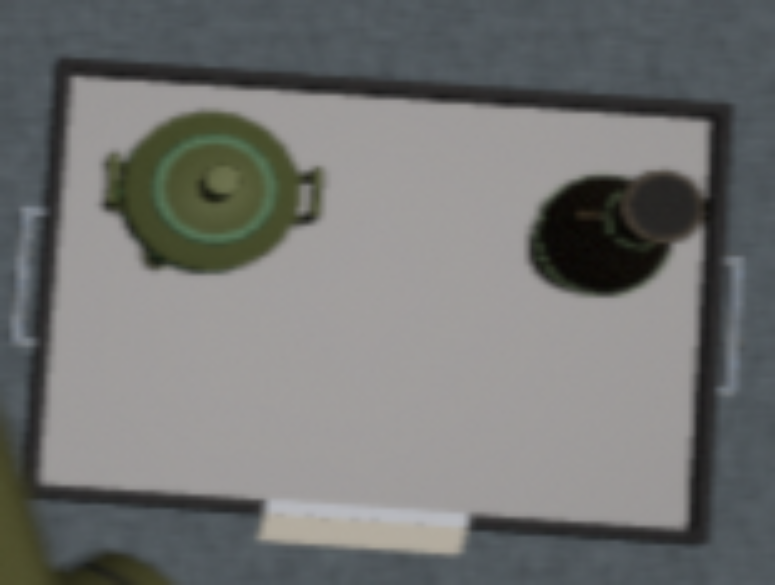

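The lid is seated concentrically at (210,190) in the crop, between its ears. The tray corners show at (60,62), (732,105), (25,497) and (702,542). Next is a look at the beaker and bar.

Call:
send_rows([
  [[-0.05,0.1,0],[0,0,0]],
  [[-0.08,0.19,0],[0,0,0]],
  [[-0.08,0.19,0],[0,0,0]],
  [[-0.08,0.19,0],[0,0,0]],
])

```text
clock: 11.4
tool_pos: [0.5589, 0.2353, 0.2807]
eef_rot: [0.0, 1.0, -0.001, -0.0]
contact_force: [-0.3, -0.8, -0.0]
opening: 0.602
finger_force: 0.0
```

```bash
sed -i 's|d=(yaw-cur+np.pi/2)%np.pi-np.pi/2; t=cur+d|d=(yaw-cur+np.pi)%(2*np.pi)-np.pi; t=cur+d|' h.py
python3 - <<'E'
from fit import *
s=grab("wrist");im=s["img"];cv2.imwrite("pics/w4.png",im);np.save("w4.npy",s,allow_pickle=True)
hsv=cv2.cvtColor(im,cv2.COLOR_BGR2HSV)
for n,p in(("bar",(.482,.163,.018)),("beaker rim",(.4915,.304,.1)),("foot",(.4915,.304,.01)),("bell",(.6,.157,.02))): print(n,proj(s,p).round(0))
t=grab("top");k=np.array([[60,62],[732,105],[25,497],[702,542]])/[5,4.5]+[290,95]-.4
c=cast(t,k,.024);print("tray corners",c.round(4).tolist(),"centre",c.mean(0).round(4),"front",np.linalg.norm(c[0]-c[1]),np.linalg.norm(c[0]-c[2]))
for a,b in((0,1),(2,3)): d=c[a]-c[b];print("yaw_y",np.degrees(np.arctan2(d[1],d[0])).round(2))
go([.4915,.304,.25],0)
E
```

```text
bar [201. 101.]
beaker rim [321. 108.]
foot [307. 109.]
bell [200. 189.]
tray corners [[0.6828, -0.0502], [0.6514, -0.419], [0.4164, -0.0262], [0.3851, -0.3921]] centre [ 0.5339 -0.2219] front 0.37017168715146315 0.26747011397021
yaw_y 85.14
yaw_y 85.1
shift [0.2255 0.2302 0.1029] turn [-4.000e-04  3.000e-04  4.996e-01] pos [0.5591 0.2349 0.2809] yaw 1.57 q7 0.84 t 11.5 F [0.  0.2 0.2] op 0.6
```

View pics/w4.png

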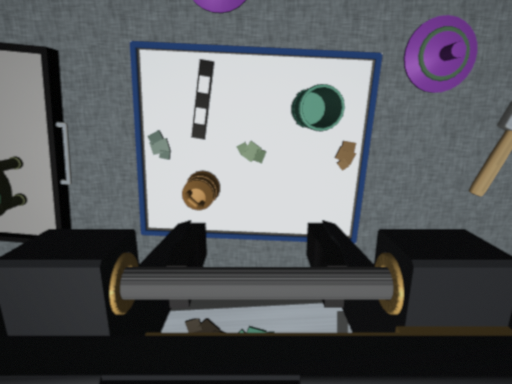

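The view shows the full bar at (203,99), the beaker at (318,107) and the bell at (201,190).

Run:
```python
from fit import *
s=np.load("w4.npy",allow_pickle=True).item();im=s["img"];hsv=cv2.cvtColor(im,cv2.COLOR_BGR2HSV)
m=((hsv[...,1]>70)|(hsv[...,2]<90)).astype(np.uint8)
b=blob(m,280,75,352,140);r=b[(b[:,0]>316)];print("rim",circ(cast(s,r,.10)),circ(cast(s,r,.1),.024))
r=b[b[:,0]<300];print("foot",circ(cast(s,r,.01),.024),circ(cast(s,r,.1),.024))
h=cv2.inRange(hsv,(0,0,0),(180,255,90));k=np.zeros_like(h);k[52:146,184:222]=h[52:146,184:222]
p=cast(s,np.argwhere(k)[:,::-1],.018);print("bar",rect(p))
r=blob(m,175,165,226,215);print("bell",circ(cast(s,r,.02)),r.min(0),r.max(0))
```

```text
rim (array([0.4905, 0.3043]), 'd', np.float64(45.1)) (array([0.4906, 0.3024]), 'rms', np.float64(0.9))
foot (array([0.4905, 0.3076]), 'rms', np.float64(0.4)) (array([0.4909, 0.298 ]), 'rms', np.float64(0.6))
bar (array([0.48031198, 0.16486597]), 17.058923721313477, 97.54045867919922, 80.6489028930664)
bell (array([0.6024, 0.157 ]), 'd', np.float64(52.2)) [182 172] [218 209]
```

Call:
send_rows([
  [[0.05,0.05,0],[0,0,0.055]],
  [[0.1,0.1,0],[0,0,0.11]],
  [[0.15,0.15,0],[0,0,0.165]],
  [[0.2,0.2,0],[0,0,0.22]],
  [[0.228,0.231,0.02],[0,0,0.275]],
  [[0.228,0.231,0.04],[0,0,0.33]],
  [[0.228,0.231,0.06],[0,0,0.385]],
  [[0.228,0.231,0.08],[0,0,0.44]],
  [[0.228,0.231,0.1],[0,0,0.5]],
  [[0.228,0.231,0.1],[0,0,0.5]],
  [[0.228,0.231,0.1],[0,0,0.5]],
  [[0.228,0.231,0.1],[0,0,0.5]],
], fingers=0.85)

```text
clock: 13.0
tool_pos: [0.4908, 0.3059, 0.2514]
eef_rot: [0.706, 0.708, 0.0, -0.0]
contact_force: [0.3, 0.5, -0.1]
opening: 0.852
finger_force: 0.0
```

Run:
```python
from h import *
go([.4907,.3043,.061],0)
```

```text
shift [-5.600e-03 -6.000e-04  6.346e-01] turn [ 0.0001 -0.0002  0.0006] pos [0.4908 0.3059 0.2514] yaw 0.002 q7 -0.59 t 13.0 F [ 0.3  0.5 -0.1] op 0.852
```

Call:
send_rows([
  [[-0.005,0,0.15],[0,0,0]],
  [[-0.005,0,0.3],[0,0,0]],
  [[-0.005,0,0.42],[0,0,0]],
  [[-0.005,0,0.52],[0,0,0]],
  [[-0.005,0,0.6],[0,0,0]],
  [[-0.005,0,0.635],[0,0,0]],
  [[-0.005,0,0.635],[0,0,0]],
  [[-0.005,0,0.635],[0,0,0]],
])

```text
clock: 14.0
tool_pos: [0.4914, 0.3049, 0.0615]
eef_rot: [0.707, 0.707, 0.001, 0.0]
contact_force: [1.3, 0.6, 0.4]
opening: 0.85
finger_force: 0.0
```

Call:
send_rows([
  [[0,0,0],[0,0,0]],
  [[0,0,0],[0,0,0]],
  [[0,0,0],[0,0,0]],
  [[0,0,0],[0,0,0]],
  [[0,0,0],[0,0,0]],
  [[0,0,0],[0,0,0]],
  [[0,0,0],[0,0,0]],
], fingers=0.0, newtons=20)

```text
clock: 14.88
tool_pos: [0.4908, 0.3047, 0.0608]
eef_rot: [0.707, 0.707, 0.0, -0.0]
contact_force: [-0.6, 0.1, 5.1]
opening: 0.548
finger_force: 20.0
```

Call:
send_rows([
  [[0,0,-0.02],[0,0,0]],
  [[0,0,-0.1],[0,0,0]],
  [[0,0,-0.25],[0,0,0]],
  [[0,0,-0.4],[0,0,0]],
  [[0,0,-0.55],[0,0,0]],
  [[0,0,-0.65],[0,0,0]],
  [[0,0,-0.65],[0,0,0]],
  [[0,0,-0.65],[0,0,0]],
])

```text
clock: 15.88
tool_pos: [0.4897, 0.3039, 0.2541]
eef_rot: [0.707, 0.707, -0.001, -0.0]
contact_force: [-0.3, -0.6, -2.5]
opening: 0.542
finger_force: 20.0
```

Run:
```python
from h import *
go([.578,-.2258,.25],np.radians(-5))
```

```text
shift [-1.766   0.2932  0.0157] turn [-0.0007  0.0005  0.028 ] pos [0.4897 0.3039 0.2541] yaw 0.001 q7 -0.59 t 15.88 F [-0.3 -0.6 -2.5] op 0.542
```

Call:
send_rows([
  [[-0.1,0.02,0],[0,0,0]],
  [[-0.28,0.05,0],[0,0,0]],
  [[-0.46,0.1,0],[0,0,0]],
  [[-0.64,0.15,0],[0,0,0]],
  [[-0.82,0.2,0],[0,0,0]],
  [[-1.0,0.25,0],[0,0,0]],
])

```text
clock: 16.62
tool_pos: [0.565, 0.0029, 0.2534]
eef_rot: [0.707, 0.707, -0.001, -0.001]
contact_force: [1.4, -0.8, -1.7]
opening: 0.55
finger_force: 20.0
```

Call:
send_rows([
  [[-0.18,0.02,0],[0,0,0.01]],
  [[-0.36,0.04,0],[0,0,0.02]],
  [[-0.54,0.043,0],[0,0,0.028]],
  [[-0.7,0.043,0],[0,0,0.028]],
  [[-0.766,0.043,0],[0,0,0.028]],
  [[-0.766,0.043,0],[0,0,0.028]],
  [[-0.766,0.043,0],[0,0,0.028]],
])

```text
clock: 17.5
tool_pos: [0.5791, -0.2221, 0.2547]
eef_rot: [0.736, 0.677, 0.001, -0.001]
contact_force: [0.0, 0.0, -2.3]
opening: 0.545
finger_force: 20.0
```

Run:
```python
from h import *
go([.578,-.2258,.061],np.radians(-5))
s=grab("wrist");im=s["img"];cv2.imwrite("pics/w5.png",im);np.save("w5.npy",s,allow_pickle=True)
```

```text
shift [-0.0144 -0.0018  0.6456] turn [-0.0004 -0.0009  0.001 ] pos [ 0.5791 -0.2221  0.2547] yaw -0.084 q7 0.23 t 17.5 F [ 0.   0.  -2.3] op 0.545
```

View pics/w5.png

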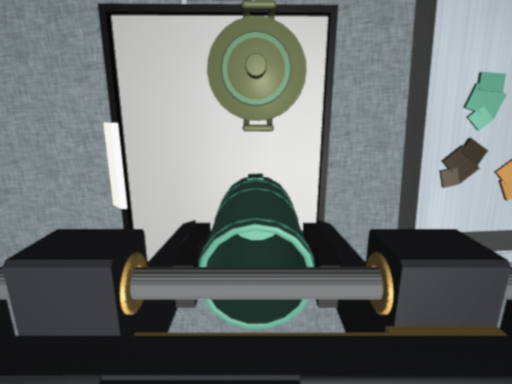

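Run:
```python
from fit import *
s=np.load("w5.npy",allow_pickle=True).item();im=s["img"];hsv=cv2.cvtColor(im,cv2.COLOR_BGR2HSV)
m=((hsv[...,1]>55)&(hsv[...,2]>40)).astype(np.uint8);b=blob(m,195,5,320,135)
b=b[(abs(b[:,0]-257)>22)];print("lid on ding",circ(cast(s,b,.1)))
g=cv2.cvtColor(im,cv2.COLOR_BGR2GRAY);F=[];B=[]
for y in range(25,110):
    i=np.where(g[y,95:135]<50)[0];F.append([95+i[0],y]) if len(i) else 0
    i=np.where(g[y,310:345]<50)[0];B.append([310+i[-1],y]) if len(i) else 0
for n,P in(("F",F),("B",B)): print(n,edge(s,np.array(P,float),.024))
```

```text
lid on ding (array([ 0.5875, -0.1194]), 'd', np.float64(90.2))
F (array([ 0.4122, -0.0922], dtype=float32), np.float32(85.02))
B (array([ 0.6723, -0.1283], dtype=float32), np.float32(80.11))
```

Call:
send_rows([
  [[-0.012,-0.003,0.12],[0,0,0]],
  [[-0.012,-0.003,0.27],[0,0,0]],
  [[-0.012,-0.003,0.4],[0,0,0]],
  [[-0.012,-0.003,0.5],[0,0,0]],
  [[-0.012,-0.003,0.57],[0,0,0]],
  [[-0.012,-0.003,0.61],[0,0,0]],
  [[-0.012,-0.003,0.63],[0,0,0]],
  [[-0.012,-0.003,0.63],[0,0,0]],
  [[-0.012,-0.003,0.63],[0,0,0]],
])

```text
clock: 18.68
tool_pos: [0.5783, -0.2289, 0.0673]
eef_rot: [0.737, 0.676, 0.0, 0.001]
contact_force: [0.4, -0.1, -1.9]
opening: 0.544
finger_force: 20.0
```

Run:
```python
from h import *
go([.5775,-.2258,.061],np.radians(-5))
```

```text
shift [ 0.0099 -0.0035  0.0211] turn [ 0.0005  0.0001 -0.    ] pos [ 0.5783 -0.2289  0.0673] yaw -0.087 q7 0.24 t 18.68 F [ 0.4 -0.1 -1.9] op 0.544
```

Call:
send_rows([
  [[0.01,-0.003,0.008],[0,0,0]],
  [[0.01,-0.003,0.014],[0,0,0]],
  [[0.01,-0.003,0.018],[0,0,0]],
  [[0.01,-0.003,0.021],[0,0,0]],
  [[0.01,-0.003,0.022],[0,0,0]],
  [[0.01,-0.003,0.022],[0,0,0]],
])

```text
clock: 19.42
tool_pos: [0.577, -0.2256, 0.0609]
eef_rot: [0.737, 0.676, 0.0, 0.0]
contact_force: [-2.9, 0.2, 6.3]
opening: 0.545
finger_force: 20.0
```

Call:
send_rows([
  [[0,0,0],[0,0,0]],
  [[0,0,0],[0,0,0]],
  [[0,0,0],[0,0,0]],
  [[0,0,0],[0,0,0]],
  [[0,0,-0.06],[0,0,0]],
  [[0,0,-0.18],[0,0,0]],
  [[0,0,-0.33],[0,0,0]],
  [[0,0,-0.5],[0,0,0]],
  [[0,0,-0.6],[0,0,0]],
  [[0,0,-0.7],[0,0,0]],
  [[0,0,-0.7],[0,0,0]],
  [[0,0,-0.7],[0,0,0]],
], fingers=0.75)

```text
clock: 20.92
tool_pos: [0.5765, -0.2254, 0.2698]
eef_rot: [0.737, 0.676, -0.0, -0.0]
contact_force: [-0.4, -0.2, -0.4]
opening: 0.752
finger_force: 0.0
```

Run:
```python
from fit import *
go([.6015,.157,.27],np.radians(30))
t=grab("top");im=t["img"];hsv=cv2.cvtColor(im,cv2.COLOR_BGR2HSV)
m=((hsv[...,1]>90)&(hsv[...,0]>60)).astype(np.uint8);print("beaker exp",proj(t,[.5775,-.2256,.1]),proj(t,[.5775,-.2256,.01]))
```

```text
shift [ 1.2772e+00 -2.8200e-02 -4.0000e-04] turn [-2.000e-04 -1.000e-04 -1.945e-01] pos [ 0.5765 -0.2254  0.2698] yaw -0.087 q7 0.24 t 20.93 F [-0.4 -0.2 -0.4] op 0.752
beaker exp [372.75694124 140.59108347] [365.28466133 146.24152574]
```

Call:
send_rows([
  [[0.1,0,0],[0,0,-0.05]],
  [[0.28,0,0],[0,0,-0.1]],
  [[0.46,0,0],[0,0,-0.15]],
  [[0.64,-0.01,0],[0,0,-0.2]],
  [[0.82,-0.02,0],[0,0,-0.25]],
  [[1.0,-0.028,0],[0,0,-0.3]],
  [[1.0,-0.028,0],[0,0,-0.35]],
  [[1.0,-0.028,0],[0,0,-0.4]],
  [[1.0,-0.028,0],[0,0,-0.45]],
  [[1.0,-0.028,0],[0,0,-0.5]],
  [[1.0,-0.028,0],[0,0,-0.5]],
  [[1.0,-0.028,0],[0,0,-0.5]],
])

```text
clock: 22.48
tool_pos: [0.5945, 0.0738, 0.2693]
eef_rot: [0.045, 0.999, -0.0, -0.001]
contact_force: [-0.1, 0.1, 0.1]
opening: 0.75
finger_force: 0.0
```

Run:
```python
from h import *
go([.601,.157,.12],np.radians(85))
s=grab("wrist");print(proj(s,[.601,.157,.015]),proj(s,[.578,-.2258,.1]))
t=grab("top");im=t["img"];hsv=cv2.cvtColor(im,cv2.COLOR_BGR2HSV)
k=((hsv[...,1]>90)&(hsv[...,0]>65)&(hsv[...,0]<100))[125:165,350:390];p=np.argwhere(k);print("beaker px",p.min(0)+[125,350],p.max(0)+[125,350])
```

```text
shift [0.0027 0.2782 0.4975] turn [-0.0001 -0.0004 -0.0009] pos [0.5945 0.0738 0.2693] yaw 1.481 q7 1.02 t 22.48 F [-0.1  0.1  0.1] op 0.75
[317.57438256 159.98615171] [-21.29301304 183.01173378]
beaker px [133 358] [153 380]
```

Run:
```python
from fit import *
s=grab("wrist");im=s["img"];hsv=cv2.cvtColor(im,cv2.COLOR_BGR2HSV)
m=((hsv[...,1]>110)&(hsv[...,0]<30)).astype(np.uint8)
b=blob(m,280,120,360,205);print(b.min(0),b.max(0))
for z in(.012,.02): print(circ(cast(s,b,z)))
lo=b[b[:,1]<b[:,1].mean()];print("upper arc",circ(cast(s,lo,.012),.025))
```

```text
[302 142] [340 178]
(array([0.6028, 0.1626]), 'd', np.float64(50.8))
(array([0.6013, 0.161 ]), 'd', np.float64(49.8))
upper arc (array([0.6028, 0.1606]), 'rms', np.float64(1.1))
```

Call:
send_rows([
  [[0.0,0.14,0.1],[0,0,0]],
  [[0.001,0.284,0.22],[0,0,0]],
  [[0.001,0.284,0.37],[0,0,0]],
  [[0.001,0.284,0.5],[0,0,0]],
  [[0.001,0.284,0.5],[0,0,0]],
  [[0.001,0.284,0.5],[0,0,0]],
])

```text
clock: 23.38
tool_pos: [0.6029, 0.1593, 0.1213]
eef_rot: [0.044, 0.999, 0.0, 0.001]
contact_force: [0.0, 0.1, 2.1]
opening: 0.75
finger_force: 0.0
```

Run:
```python
from h import *
go([.6015,.159,.019],np.radians(85))
```

```text
shift [ 0.0053 -0.0018  0.3411] turn [ 0.0003  0.0006 -0.0002] pos [0.6029 0.1593 0.1213] yaw 1.483 q7 0.81 t 23.38 F [0.  0.1 2.1] op 0.75
```

Call:
send_rows([
  [[0.005,-0.002,0.1],[0,0,0]],
  [[0.005,-0.002,0.2],[0,0,0]],
  [[0.005,-0.002,0.28],[0,0,0]],
  [[0.005,-0.002,0.34],[0,0,0]],
  [[0.005,-0.002,0.34],[0,0,0]],
  [[0.005,-0.002,0.34],[0,0,0]],
])

```text
clock: 24.12
tool_pos: [0.6014, 0.1588, 0.0192]
eef_rot: [0.044, 0.999, 0.0, 0.001]
contact_force: [0.7, -0.3, 0.7]
opening: 0.75
finger_force: 0.0
```

Call:
send_rows([
  [[0,0,0],[0,0,0]],
  [[0,0,0],[0,0,0]],
  [[0,0,0],[0,0,0]],
  [[0,0,0],[0,0,0]],
  [[0,0,0],[0,0,0]],
  [[0,0,0],[0,0,0]],
  [[0,0,0],[0,0,0]],
], fingers=0.0, newtons=25)

```text
clock: 25.0
tool_pos: [0.6007, 0.1584, 0.0184]
eef_rot: [0.044, 0.999, 0.0, 0.0]
contact_force: [-1.0, -0.4, 4.9]
opening: 0.485
finger_force: 23.9
```

Call:
send_rows([
  [[0,0,-0.02],[0,0,0]],
  [[0,0,-0.1],[0,0,0]],
  [[0,0,-0.25],[0,0,0]],
  [[0,0,-0.4],[0,0,0]],
  [[0,0,-0.55],[0,0,0]],
  [[0,0,-0.7],[0,0,0]],
  [[0,0,-0.7],[0,0,0]],
  [[0,0,-0.7],[0,0,0]],
])

```text
clock: 26.0
tool_pos: [0.5994, 0.1577, 0.2266]
eef_rot: [0.044, 0.999, -0.001, -0.001]
contact_force: [0.8, 0.4, -2.0]
opening: 0.483
finger_force: 23.8
```

Run:
```python
from h import *
e=np.radians(-5);ex=np.array([np.cos(e),np.sin(e)])
b=np.array([.567,-.332])-.1025*ex;print(b)
go([*b,.23],np.radians(85))
```

```text
[ 0.46489004 -0.32306654]
shift [ 0.3069 -1.6357 -0.0082] turn [-0.0004 -0.0008 -0.    ] pos [0.5994 0.1577 0.2266] yaw 1.484 q7 0.87 t 26.0 F [ 0.8  0.4 -2. ] op 0.483
```

Call:
send_rows([
  [[0.03,-0.1,0],[0,0,0]],
  [[0.08,-0.28,0],[0,0,0]],
  [[0.14,-0.46,0],[0,0,0]],
  [[0.2,-0.64,0],[0,0,0]],
  [[0.25,-0.82,0],[0,0,0]],
  [[0.3,-1.0,0],[0,0,0]],
])

```text
clock: 26.75
tool_pos: [0.4824, -0.1341, 0.2261]
eef_rot: [0.043, 0.999, 0.0, -0.002]
contact_force: [1.2, -0.3, -2.6]
opening: 0.482
finger_force: 23.8
```

Call:
send_rows([
  [[0.005,-0.18,0],[0,0,0]],
  [[0.007,-0.36,0],[0,0,0]],
  [[0.007,-0.52,0.05],[0,0,0]],
  [[0.007,-0.636,0.15],[0,0,0]],
  [[0.007,-0.636,0.27],[0,0,0]],
  [[0.007,-0.636,0.3],[0,0,0]],
  [[0.007,-0.636,0.3],[0,0,0]],
  [[0.007,-0.636,0.3],[0,0,0]],
  [[0.007,-0.636,0.3],[0,0,0]],
])

```text
clock: 27.88
tool_pos: [0.4666, -0.3225, 0.139]
eef_rot: [0.043, 0.999, -0.0, 0.001]
contact_force: [0.0, -0.3, -2.3]
opening: 0.482
finger_force: 23.8
```

Run:
```python
from h import *
go([.465,-.323,.0190],np.radians(85))
```

```text
shift [ 0.0061 -0.0018  0.4001] turn [-0.0003  0.0006  0.0002] pos [ 0.4666 -0.3225  0.139 ] yaw 1.484 q7 1.58 t 27.88 F [ 0.  -0.3 -2.3] op 0.482
```

Call:
send_rows([
  [[0.006,-0.002,0.12],[0,0,0]],
  [[0.006,-0.002,0.23],[0,0,0]],
  [[0.006,-0.002,0.31],[0,0,0]],
  [[0.006,-0.002,0.36],[0,0,0]],
  [[0.006,-0.002,0.38],[0,0,0]],
  [[0.006,-0.002,0.39],[0,0,0]],
  [[0.006,-0.002,0.395],[0,0,0]],
  [[0.006,-0.002,0.4],[0,0,0]],
  [[0.006,-0.002,0.402],[0,0,0]],
  [[0.006,-0.002,0.402],[0,0,0]],
])

```text
clock: 29.12
tool_pos: [0.4644, -0.3232, 0.0184]
eef_rot: [0.044, 0.999, -0.0, 0.001]
contact_force: [-1.4, -0.3, 6.1]
opening: 0.484
finger_force: 24.0
```

Contact is made, so I'll release and rise, then go for the bar.

Call:
send_rows([
  [[0,0,0],[0,0,0]],
  [[0,0,0],[0,0,0]],
  [[0,0,0],[0,0,0]],
  [[0,0,0],[0,0,0]],
  [[0,0,-0.06],[0,0,0]],
  [[0,0,-0.2],[0,0,0]],
  [[0,0,-0.38],[0,0,0]],
  [[0,0,-0.55],[0,0,0]],
  [[0,0,-0.72],[0,0,0]],
  [[0,0,-0.85],[0,0,0]],
  [[0,0,-0.85],[0,0,0]],
], fingers=0.7)

```text
clock: 30.5
tool_pos: [0.4657, -0.3236, 0.2766]
eef_rot: [0.044, 0.999, -0.002, 0.003]
contact_force: [-0.3, -0.2, -0.2]
opening: 0.699
finger_force: 0.0
```

Run:
```python
from h import *
s=np.load("w4.npy",allow_pickle=True).item();hsv=cv2.cvtColor(s["img"],cv2.COLOR_BGR2HSV)
p=cast(s,np.argwhere((hsv[...,2]<90)[52:146,184:222])[:,::-1]+[184,52],.018)
print("bar",p.mean(0),cv2.fitLine(p.astype(np.float32),cv2.DIST_HUBER,0,.01,.01).ravel())
go([.56,.16,.25],np.radians(85))
```

```text
bar [0.47789522 0.16579579] [ 0.98690146 -0.1613243   0.47789523  0.16579579]
shift [-0.1718  1.6335  0.0845] turn [-0.0011  0.0022 -0.0001] pos [ 0.4657 -0.3236  0.2766] yaw 1.483 q7 1.69 t 30.5 F [-0.3 -0.2 -0.2] op 0.699
```

Call:
send_rows([
  [[-0.02,0.1,0],[0,0,0]],
  [[-0.05,0.28,0],[0,0,0]],
  [[-0.08,0.46,0],[0,0,0]],
  [[-0.1,0.64,0],[0,0,0]],
  [[-0.13,0.82,0],[0,0,0]],
  [[-0.15,1.0,0],[0,0,0]],
])

```text
clock: 31.25
tool_pos: [0.5345, -0.0265, 0.2719]
eef_rot: [0.044, 0.999, -0.0, -0.001]
contact_force: [0.1, -0.6, -0.1]
opening: 0.7
finger_force: 0.0
```

Call:
send_rows([
  [[-0.02,0.18,0.02],[0,0,0]],
  [[-0.02,0.36,0.04],[0,0,0]],
  [[-0.02,0.54,0.08],[0,0,0]],
  [[-0.02,0.634,0.08],[0,0,0]],
  [[-0.02,0.634,0.08],[0,0,0]],
  [[-0.02,0.634,0.08],[0,0,0]],
  [[-0.02,0.634,0.08],[0,0,0]],
], fingers=0.5)

```text
clock: 32.12
tool_pos: [0.5577, 0.1586, 0.2482]
eef_rot: [0.045, 0.999, -0.001, -0.0]
contact_force: [1.0, 0.1, 0.5]
opening: 0.501
finger_force: 0.0
```

```bash
cat > bar.py <<'E'
from fit import *
def bar(s,x0,y0,x1,y1,z=.018):
    hsv=cv2.cvtColor(s["img"],cv2.COLOR_BGR2HSV);m=(hsv[...,2]<90)
    b=np.argwhere(m[y0:y1,x0:x1])[:,::-1]+[x0,y0];p=cast(s,b,z)
    vx,vy,x,y=cv2.fitLine(p.astype(np.float32),cv2.DIST_HUBER,0,.01,.01).ravel();d=np.array([vx,vy]);n=np.array([-vy,vx]);q=p-p.mean(0)
    a,c=q@d,q@n;print("bar",(p.mean(0)+d*(a.max()+a.min())/2+n*(c.max()+c.min())/2).round(4),"ang",np.degrees(np.arctan2(vy,vx)).round(2),"len",np.ptp(a)*1e3,np.ptp(c)*1e3,b.min(0),b.max(0))
E
python3 - <<'E'
from bar import *
s=grab("wrist");c=proj(s,[.479,.165,.018]).astype(int);print(c)
bar(s,c[0]-32,max(c[1]-52,0),c[0]+32,c[1]+52)
go([.4795,.165,.0125],np.radians(80.7))
t=grab("top");cv2.imwrite("pics/t4.png",cv2.resize(t["img"][95:225,290:445],None,fx=5,fy=4.5))
E
```

```text
[255  98]
bar [0.4729 0.1508] ang -7.68 len 109.18874599441122 49.55458117600189 [223  46] [266 141]
shift [ 0.2615 -0.0023  0.7861] turn [-0.0003  0.      0.023 ] pos [0.5577 0.1589 0.2483] yaw 1.481 q7 0.81 t 32.17 F [ 0.1 -0.3  0.3] op 0.501
```

View pics/t4.png

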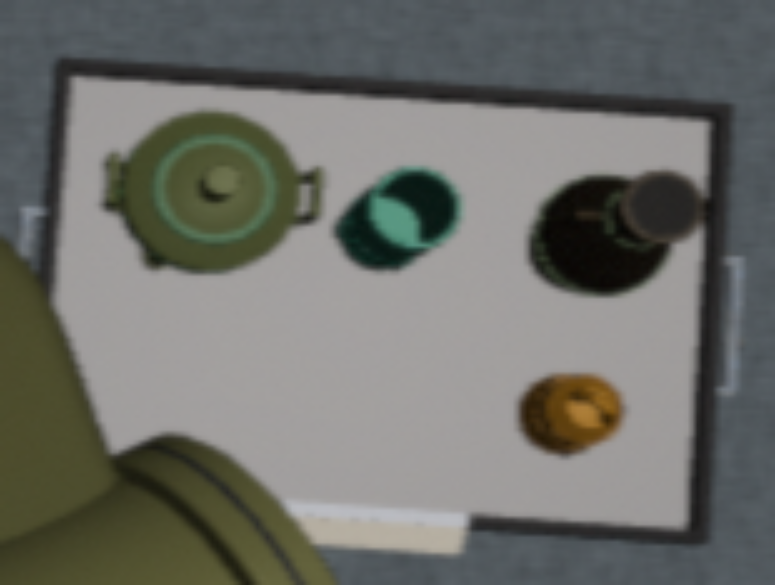

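The beaker at (398,218) and bell at (572,412) stand upright in place. The bar mask caught something else, so I'll take the largest connected piece after closing it.

Run:
```python
from bar import *
s=grab("wrist");im=s["img"];hsv=cv2.cvtColor(im,cv2.COLOR_BGR2HSV)
m=((hsv[...,2]<90)&(hsv[...,1]<90)).astype(np.uint8);k=np.zeros_like(m);k[40:150,215:295]=m[40:150,215:295]
n,l,st,ce=cv2.connectedComponentsWithStats(k);print([(st[i].tolist(),ce[i].round(0).tolist()) for i in range(1,n) if st[i][4]>40])
ids=[i for i in range(1,n) if st[i][4]>80 and st[i][2]<25];p=cast(s,np.argwhere(np.isin(l,ids))[:,::-1],.018)
print(rect(p),p.mean(0),cv2.fitLine(p.astype(np.float32),cv2.DIST_L2,0,.01,.01).ravel())
```

```text
[([250, 56, 14, 19, 228], [256.0, 64.0]), ([247, 92, 15, 17, 209], [254.0, 100.0]), ([245, 125, 14, 17, 185], [252.0, 133.0])]
(array([0.48025421, 0.1641266 ]), 15.898326873779297, 97.99756622314453, 80.63034057617188) [0.47747148 0.1645349 ] [ 0.98666185 -0.16278344  0.47747147  0.1645349 ]
```

Call:
send_rows([
  [[0.1,-0.002,0.1],[0,0,0.01]],
  [[0.2,-0.003,0.22],[0,0,0.023]],
  [[0.26,-0.004,0.37],[0,0,0.023]],
  [[0.26,-0.004,0.52],[0,0,0.023]],
  [[0.26,-0.004,0.62],[0,0,0.023]],
  [[0.26,-0.004,0.68],[0,0,0.023]],
  [[0.26,-0.004,0.68],[0,0,0.023]],
  [[0.26,-0.004,0.68],[0,0,0.023]],
])

```text
clock: 33.28
tool_pos: [0.4803, 0.1666, 0.045]
eef_rot: [0.08, 0.997, 0.0, 0.001]
contact_force: [0.6, -0.1, 0.5]
opening: 0.502
finger_force: 0.0
```

Run:
```python
from h import *
go([.48,.1645,.012],np.radians(80.65))
```

```text
shift [ 1.0e-04 -7.1e-03  1.1e-01] turn [0.0002 0.0003 0.001 ] pos [0.4803 0.1666 0.045 ] yaw 1.411 q7 0.46 t 33.27 F [ 0.6 -0.1  0.5] op 0.502
```

Call:
send_rows([
  [[0,-0.007,0.05],[0,0,0]],
  [[0,-0.007,0.09],[0,0,0]],
  [[0,-0.007,0.11],[0,0,0]],
  [[0,-0.007,0.11],[0,0,0]],
  [[0,-0.007,0.11],[0,0,0]],
])

```text
clock: 33.9
tool_pos: [0.4796, 0.1646, 0.0116]
eef_rot: [0.08, 0.997, 0.0, 0.0]
contact_force: [-0.2, -0.8, -0.0]
opening: 0.497
finger_force: 0.0
```

Call:
send_rows([
  [[0,0,0],[0,0,0]],
  [[0,0,0],[0,0,0]],
  [[0,0,0],[0,0,0]],
  [[0,0,0],[0,0,0]],
  [[0,0,0],[0,0,0]],
  [[0,0,0],[0,0,0]],
], fingers=0.0, newtons=15)

```text
clock: 34.65
tool_pos: [0.4795, 0.1645, 0.0114]
eef_rot: [0.08, 0.997, 0.0, 0.0]
contact_force: [0.2, -0.3, 2.8]
opening: 0.198
finger_force: 15.0
```

Call:
send_rows([
  [[0,0,-0.02],[0,0,0]],
  [[0,0,-0.1],[0,0,0]],
  [[0,0,-0.25],[0,0,0]],
  [[0,0,-0.4],[0,0,0]],
  [[0,0,-0.55],[0,0,0]],
  [[0,0,-0.7],[0,0,0]],
  [[0,0,-0.7],[0,0,0]],
  [[0,0,-0.7],[0,0,0]],
])

```text
clock: 35.65
tool_pos: [0.4789, 0.1639, 0.2209]
eef_rot: [0.08, 0.997, -0.0, -0.0]
contact_force: [0.0, 0.7, -0.4]
opening: 0.201
finger_force: 15.0
```

Run:
```python
from h import *
e=np.radians(-5);ex=np.array([np.cos(e),np.sin(e)])
b=np.array([.5772,-.2257])-.134*ex;print(b)
go([*b,.22],e)
```

```text
[ 0.44370991 -0.21402113]
shift [-0.0846 -1.2623  0.004 ] turn [-4.000e-04  0.000e+00  4.769e-01] pos [0.4789 0.1639 0.2209] yaw 1.411 q7 0.62 t 35.65 F [ 0.   0.7 -0.4] op 0.201
```

Call:
send_rows([
  [[-0.01,-0.1,0],[0,0,0.05]],
  [[-0.02,-0.25,0],[0,0,0.1]],
  [[-0.03,-0.4,0],[0,0,0.15]],
  [[-0.04,-0.55,0],[0,0,0.2]],
  [[-0.05,-0.7,0],[0,0,0.25]],
  [[-0.06,-0.85,0],[0,0,0.3]],
  [[-0.07,-1.0,0],[0,0,0.35]],
  [[-0.085,-1.0,0],[0,0,0.4]],
  [[-0.085,-1.0,0],[0,0,0.45]],
  [[-0.085,-1.0,0],[0,0,0.477]],
  [[-0.085,-1.0,0],[0,0,0.477]],
])

```text
clock: 37.02
tool_pos: [0.4559, -0.1356, 0.22]
eef_rot: [0.737, 0.676, -0.001, -0.001]
contact_force: [0.6, -0.8, -0.5]
opening: 0.205
finger_force: 15.0
```

Run:
```python
from h import *
go([.4437,-.214,.14],np.radians(-5))
```

```text
shift [-0.2639 -0.0172  0.2667] turn [-0.0011  0.0001  0.0003] pos [ 0.4559 -0.1356  0.22  ] yaw -0.086 q7 0.08 t 37.02 F [ 0.6 -0.8 -0.5] op 0.205
```

Call:
send_rows([
  [[-0.13,-0.01,0.05],[0,0,0]],
  [[-0.264,-0.017,0.15],[0,0,0]],
  [[-0.264,-0.017,0.3],[0,0,0]],
  [[-0.264,-0.017,0.4],[0,0,0]],
  [[-0.264,-0.017,0.4],[0,0,0]],
  [[-0.264,-0.017,0.4],[0,0,0]],
  [[-0.264,-0.017,0.4],[0,0,0]],
])

```text
clock: 37.9
tool_pos: [0.4457, -0.2144, 0.1025]
eef_rot: [0.737, 0.676, 0.001, 0.001]
contact_force: [-0.3, -0.7, -0.2]
opening: 0.205
finger_force: 15.0
```

Run:
```python
from h import *
go([.4437,-.214,.0118],np.radians(-5))
s=grab("wrist");cv2.imwrite("pics/w6.png",s["img"])
```

```text
shift [ 0.001  -0.0075  0.3022] turn [0.0007 0.0002 0.0002] pos [ 0.4457 -0.2144  0.1025] yaw -0.087 q7 0.21 t 37.9 F [-0.3 -0.7 -0.2] op 0.205
```

View pics/w6.png

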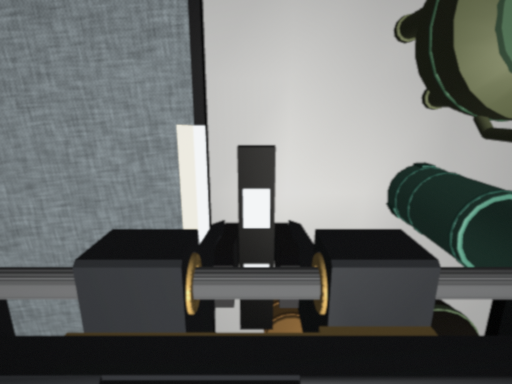

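The bar is held squarely at (256,205), with the front wall and label to its left and the beaker at (455,210). I'll lower it.

Call:
send_rows([
  [[0.001,-0.006,0.1],[0,0,0]],
  [[0.001,-0.007,0.19],[0,0,0]],
  [[0.001,-0.007,0.25],[0,0,0]],
  [[0.001,-0.007,0.28],[0,0,0]],
  [[0.001,-0.007,0.29],[0,0,0]],
  [[0.001,-0.007,0.296],[0,0,0]],
  [[0.001,-0.007,0.3],[0,0,0]],
  [[0.001,-0.007,0.303],[0,0,0]],
  [[0.001,-0.007,0.303],[0,0,0]],
])

```text
clock: 39.08
tool_pos: [0.4432, -0.2139, 0.0114]
eef_rot: [0.737, 0.676, 0.0, 0.001]
contact_force: [0.3, -0.3, 7.7]
opening: 0.207
finger_force: 15.0
```

Run:
```python
from h import *
go([.4437,-.214,.0115],np.radians(-5))
```

```text
shift [-0.0002  0.0017 -0.0003] turn [ 0.0004  0.0001 -0.    ] pos [ 0.4432 -0.2139  0.0114] yaw -0.087 q7 0.2 t 39.08 F [ 0.3 -0.3  7.7] op 0.207
```

Contact is made. I'll open slightly (27 mm), rise straight up, then move off and look.

Call:
send_rows([
  [[0,0,0],[0,0,0]],
  [[0,0,0],[0,0,0]],
  [[0,0,0],[0,0,0]],
  [[0,0,-0.06],[0,0,0]],
  [[0,0,-0.2],[0,0,0]],
  [[0,0,-0.38],[0,0,0]],
  [[0,0,-0.55],[0,0,0]],
  [[0,0,-0.72],[0,0,0]],
  [[0,0,-0.85],[0,0,0]],
  [[-0.1,0,-0.9],[0,0,0]],
  [[-0.22,0,-0.9],[0,0,0]],
  [[-0.22,0,-0.9],[0,0,0]],
], fingers=0.3)

```text
clock: 40.58
tool_pos: [0.4357, -0.2824, 0.2815]
eef_rot: [0.739, 0.674, -0.001, 0.001]
contact_force: [-0.5, 0.1, -0.7]
opening: 0.301
finger_force: 0.0
```

Call:
send_rows([
  [[-0.15,0.1,0],[0,0,0]],
  [[-0.3,0.2,0],[0,0,0]],
  [[-0.4,0.25,0],[0,0,0]],
  [[-0.4,0.25,0],[0,0,0]],
  [[-0.4,0.25,0],[0,0,0]],
  [[-0.4,0.25,0],[0,0,0]],
])

```text
clock: 41.32
tool_pos: [0.5014, -0.4037, 0.2807]
eef_rot: [0.737, 0.676, 0.0, -0.001]
contact_force: [0.1, -0.2, -0.4]
opening: 0.3
finger_force: 0.0
```

Run:
```python
from h import *
go([.5,-.4,.28],np.radians(-5))
s=grab("wrist");cv2.imwrite("pics/w7.png",s["img"]);np.save("w7.npy",s,allow_pickle=True)
for n,p in(("beaker rim",(.5775,-.2257,.1)),("bell",(.4645,-.323,.015)),("bar",(.4437,-.214,.018)),("ding",(.588,-.1195,.1))): print(n,proj(s,p).round())
```

```text
shift [ 0.012  -0.0056  0.0024] turn [-0.0001 -0.0004  0.0006] pos [ 0.5014 -0.4037  0.2807] yaw -0.085 q7 0.49 t 41.33 F [ 0.1 -0.2 -0.4] op 0.3
beaker rim [320. -17.]
bell [223. 102.]
bar [196.  10.]
ding [ 328. -158.]
```

View pics/w7.png

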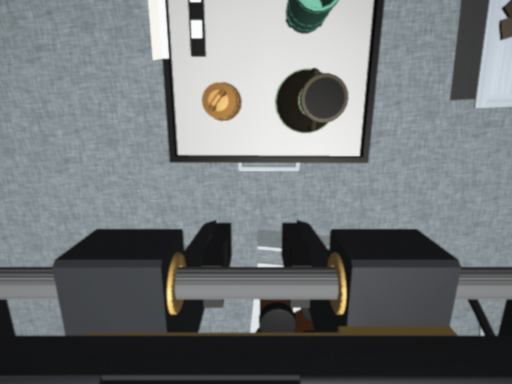

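The view shows the bell at (221,101), the vase mouth at (323,97), the bar at (197,20) parallel to the front wall, and the beaker at (310,10). Next I'll measure the vase and bell, then shift to see the rest.

Call:
send_rows([
  [[0.1,0,-0.05],[0,0,0]],
  [[0.25,0,-0.1],[0,0,0]],
  [[0.38,0,-0.1],[0,0,0]],
  [[0.38,0,-0.1],[0,0,0]],
  [[0.38,0,-0.1],[0,0,0]],
  [[0.38,0,-0.1],[0,0,0]],
])

```text
clock: 42.12
tool_pos: [0.5107, -0.2935, 0.3103]
eef_rot: [0.738, 0.675, -0.0, 0.0]
contact_force: [0.4, -0.2, 0.2]
opening: 0.3
finger_force: 0.0
```

Run:
```python
from fit import *
def ana(s,names):
    im=s["img"];hsv=cv2.cvtColor(im,cv2.COLOR_BGR2HSV);H,S,V=hsv[...,0].astype(int),hsv[...,1],hsv[...,2]
    for n,p,m,z in names:
        c=proj(s,p).astype(int);w=40;x0,x1,y0,y1=max(c[0]-w,0),c[0]+w,max(c[1]-w,0),min(c[1]+w,225)
        if y1<20: continue
        try:
            b=blob(m(H,S,V).astype(np.uint8),x0,y0,x1,y1);print(n,circ(cast(s,b,z)),b.min(0),b.max(0))
        except Exception as e: print(n,e)
bell=("bell",(.4645,-.323,.015),lambda H,S,V:(S>110)&(H<30),.018)
s=np.load("w7.npy",allow_pickle=True).item();ana(s,[bell])
print("vase mouth",cast(s,[[323,97]],.16))
im=s["img"];V=cv2.cvtColor(im,cv2.COLOR_BGR2HSV)[...,2];b=blob((V<110).astype(np.uint8),265,60,360,140);b=b[b[:,0]<298];print("belly left arc",[circ(cast(s,b,z),.036) for z in(.05,.06,.07)])
s=grab("wrist");np.save("w8.npy",s,allow_pickle=True);cv2.imwrite("pics/w8.png",s["img"]);print(get_state()["tool_pos"].round(3))
for n,p in(("beaker rim",(.5775,-.2257,.1)),("bell",(.4645,-.323,.015)),("bar",(.4437,-.214,.018)),("ding",(.588,-.1195,.1))): print(n,proj(s,p).round())
```

```text
bell (array([ 0.4623, -0.3221]), 'd', np.float64(46.2)) [203  83] [239 119]
vase mouth [[ 0.56450616 -0.33170633]]
belly left arc [(array([ 0.5682, -0.3323]), 'rms', np.float64(0.4)), (array([ 0.5677, -0.3326]), 'rms', np.float64(0.5)), (array([ 0.5672, -0.3328]), 'rms', np.float64(0.7))]
[ 0.511 -0.293  0.31 ]
beaker rim [309. 103.]
bell [228. 178.]
bar [204. 105.]
ding [315.  -2.]
```

View pics/w8.png

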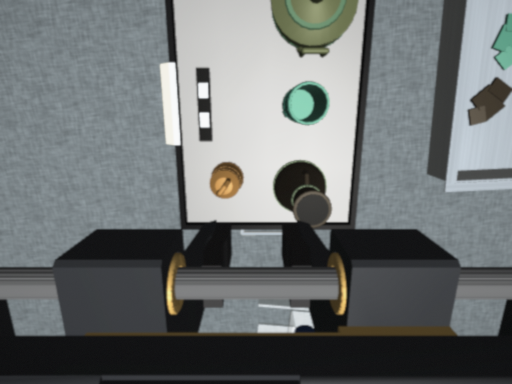

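The group is laid out as asked, with the bar at (204,104), beaker at (307,103), bell at (226,181) and vase at (300,185). One last numerical check follows before I hand it in.

Run:
```python
from fit import *
s=np.load("w8.npy",allow_pickle=True).item();hsv=cv2.cvtColor(s["img"],cv2.COLOR_BGR2HSV);H,S,V=cv2.split(hsv)
b=blob(((S>80)&(H>55)&(H<100)).astype(np.uint8),275,70,340,135);b=b[b[:,0]>308];bk=circ(cast(s,b,.1),.024);print("beaker",bk)
m=(V<90);p=cast(s,np.argwhere(m[55:150,190:220])[:,::-1]+[190,55],.018);print("bar",rect(p))
c=rect(p)[0]-bk[0];e=np.radians(-5);print("bar in tray axes rel. beaker",c@[np.cos(e),np.sin(e)],c@[-np.sin(e),np.cos(e)])
g=cv2.cvtColor(s["img"],cv2.COLOR_BGR2GRAY);P=[]
for y in range(150,220):
    i=np.where(g[y,170:200]<50)[0]
    if len(i):P.append([170+i[0],y])
print("front edge",edge(s,np.array(P,float),.024))
```

```text
beaker (array([ 0.5736, -0.225 ]), 'rms', np.float64(0.8))
bar (array([ 0.44380838, -0.21429849]), 97.60559844970703, 16.804733276367188, 84.80888366699219)
bar in tray axes rel. beaker -0.1302304214149086 -0.0006512999312688022
front edge (array([ 0.3923, -0.3245], dtype=float32), np.float32(84.96))
```

```bash
python3 -c "
from plant import *
print(finish_job())"
```

```text
the job is handed in; nothing more can be done
None
```

The job is handed in at about 42 s: lid seated on the ding, beaker midway between ding and vase (within about 4 mm in the last camera check), bell straight in front of the vase, and scale bar straight in front of the beaker, centred and parallel to the front edge.

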